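# Load and start a pendant engraver

## Task

Load and start the bench engraver with the round pendant: set the carrier that holds the flat round disc (not the tag or the ring) down into the engraver's pocket until it sits fully home, with its low step at the engraver's front under the clamp arm, and swing the clamp arm fully shut over the step. Only then twist the start switch on the console clockwise to its stop and let go, so that it springs back. Do not drop the carrier or press the emergency stop, and leave everything else on the bench where it lies.

Things in the scene. Friction and masses are not known exactly. Their poses are not given: they have to be found in the camera images.
- carrier_disc: carrier to engrave: loose aluminium block 90 x 56 mm, about 0.4 kg, in two levels: high part 66 mm long, 40 mm high (x -21 to +45 mm, middle at x = +12), low step 24 mm long, 24 mm high (x -45 to -21). A flat round brass disc, 46 mm across, 4 mm thick, lies on the middle of the high part. Origin: centre of the 90 x 56 underside; x along its length from step to high part, z up
- carrier_disc_step (a point): middle of the top face of that carrier's step (x = -33 mm, z = 24 mm in the carrier's frame)
- carrier_tag: a carrier of the same shape, size and axes with a rectangular 22 x 50 mm brass tag on it, 4 mm thick. A bystander
- carrier_ring: a carrier of the same shape, size and axes with a plain brass ring (36 mm across, 10 mm high) on it. A bystander
- pocket (a point): centre of the floor of the engraver's pocket, 78 mm above the table. Open on top, 93 x 59 mm inside (x, y), 12 mm deep; walls 10 mm thick, the upper 5 mm of their inside sloping outward at 45 degrees. x runs from the engraver's front (robot side) to its gantry, y left, z up. A carrier sits here with its axes along these, its step at the -x end, under the clamp arm
- engraver: desktop engraver, fixed; stands left or right on the bench, the console on the other side. Origin: middle of its 330 x 220 mm base, on the table; axes as the pocket's, which is at x = -50 mm. Bed 70 mm high. Gantry across the back: uprights y = +-110 mm from x = 95 mm back, beam front x = 104; spindle forward to x = 54 at y = 36 to 74, nose 119 up; motor out to y = -150; top 240 up
- clamp_pivot (a point): vertical axis of the clamp arm, fixed: at pocket x = -33, y = +50 mm, at the height of the arm's underside, 26 mm above the pocket floor (2 mm over the step of a seated carrier). The post below it is 24 mm across
- clamp (a joint): angle (rad) of the swing clamp, a flat steel arm 18 mm wide, 10 mm thick, 94 mm long from its pivot. 0: shut on its stop, lying over the step, pointing along the pocket's -y. Opens clockwise seen from above, to a stop at 1.65 (at 1.57 it points along the pocket's -x). Stays where it is left (1.5 N at the handle moves it). Above 1.3 the pocket is clear
- clamp_handle (a point): middle of the upright round black handle at the clamp arm's end: 85 mm from the pivot axis, 62 mm above the pocket floor. The handle is 16 to 19 mm thick and reaches from 26 mm below this point (the arm's top face) to 21 mm above it. Goes round with the arm
- start_grip (a point): point on the axis of the start switch, 32 mm out of the console's sloping panel; fixed to the panel: z out of the panel along the switch's axis (leaning 0.35 rad from vertical to the console's front), x up the slope. The switch is a black bar 70 mm long (along x at rest), 18 mm wide, from 22 mm below to 11 mm above this point, on a round 74 mm skirt 9 mm high
- start (a joint): angle (rad) of the start switch: 0 at rest; grows as it is turned clockwise, facing the panel (negative turn about the z of start_grip), to a hard stop at 1.25. A spring turns it back: 0.06 N m at rest, 0.21 N m at the stop; released, it is back in about a second
- estop (a joint): travel of the emergency stop, 0 out to 0.006 m pressed: a round 40 mm push button on the console, 100 mm along +y of start_grip from the switch's axis, standing at most 40 mm out of the panel. Not to be pressed
- console: control console, fixed: a 150 x 200 x 50 mm box tilted 0.35 rad, its sloping panel facing the robot's side, with the start switch and the emergency stop on it. Origin: on the table under its middle; y left. Panel middle 75 mm high, rear edge 101 mm
- bench_block: steel bench block 100 x 100 x 22 mm on a 110 x 130 x 12 mm rubber pad (underside centre). A bystander
- pliers: pliers lying flat, 145 mm long along x, 15 mm high, jaws to +x. A bystander
- file: needle file lying, 160 mm long along x, handle (14 mm thick) to -x. A bystander
- marker: marker pen lying along x, 130 mm long, 12 mm thick. A bystander
- jar: jar with metal cap, 48 mm across and 65 mm high (underside centre). A bystander
Not all that is in view belongs to the job. Leave any blue or brown look-alike of the carrier_disc alone.

How it is judged:
By the outcome, as a careful person would: the job done as asked, in the order asked, and still so for the second after the job is handed in, with the robot touching nothing.
It also fails if it takes over 70 s, if anything falls off the work surface, if the arm or the gripper's body presses on something with over 40 N, if the wrist force passes 120 N, or if a joint passes its speed limit or range.

## Robot

A 6-joint arm with a two-finger parallel gripper is mounted at the origin on the work surface. World frame = base frame: x ahead of the robot, y to its left, z up, the work surface at z = 0. Lengths are in m, angles in rad, forces in N, time in s.
With the tool pointing down it reaches from about 0.3 to 0.85 m from the base axis. Payload 4.2 kg.
Tool frame: the origin (TCP) lies midway between the tips of the shut fingers; the grasp point (between the pads) lies env.tcp_to_grasp behind it (env.tcp_to_grasp is the distance from the TCP to the grasp point, in m); z points along the fingers, y is the line along which they close (so a half turn about z gives the same grasp; the last joint's range is limited). The gripper opens to 91 mm and grips with 3 to 60 N. Pads are 32 mm wide; open, the fingers measure 118 mm over their backs; the gripper's body (76 mm by 178 mm) begins 60 mm behind the grasp point.
Start: joints at [1.241, 0.32, 1.565, -0, 1.257, -0.02], TCP at [0.175, 0.548, 0.214] pointing down, gripper open.
Joint ranges: [-3.11, 3.11], [-0.84, 2.01], [0.21, 2.61], [-1.34, 4.49], [0.05, 2.63], [-2.56, 2.56]. Speed limits (rad/s): [2.57, 2.57, 3.14, 3.14, 3.14, 3.14].

## Interface

Orientations are given as a rotation vector (axis times angle).
In Python, from rig import env gives the robot as it stands.
- The arm moves only by the tool drive_tool, never from a script. Its argument "targets" is a list of rows, each a list of 3 entries, a list of its own where there are three numbers: the shift along the tool's x, y, z normalised to -1 to 1, where 1 is 0.025 m, then the turn about the tool's z normalised to -1 to 1, where 1 is 60 degrees, then the opening, from 0 (shut) to 1 (fully open). A call has 1 to 10 rows; each row shifts and turns the commanded pose from where the row before left it, along the tool's axes as they then stand; what a row does not reach is not made up. A row lasts 1/12 s, in which the tool goes at most 41.7 mm and 7.16 degrees, less where a joint would pass 70% of its speed; a pose out of reach is approached as far as the arm can. A call with a number of a shift or a turn outside -1 to 1 is refused whole. A call with a gripper value outside its range is refused whole. The fingers move at their own pace and stop on an object; "newtons" is the grip in N (left out, the last holds). Time passes only in rows, so rows that do not move let the fingers close. It gives the time, the measured TCP pose, the force, the opening and the grip force at its end, in the units of the state.
- env.get_state(): the state, without advancing time (a new reading comes with each control period).
- env.camera(name): name is "scene" or "top" or "wrist"; returns the picture (400x640x3 uint8, red, green, blue); there is no depth.
- env.calibration(name): a dict with "intrinsics" (3x3 intrinsics, pixels), "T" (4x4, takes a point from camera to world coordinates). Camera axes: x right, y up, looking along -z (the intrinsics and any distortion apply to the point x, -y, -z); pixel columns grow to the right and rows downward; lengths in m; the calibration is good to about 2 mm. A picture is of the moment at which its call begins: read the wrist's pose just before it. calibration takes no time and is no camera call; for the wrist camera it gives the pose at the moment of the call.
- env.close_job(): hands the job in; it is judged then, once.
The state is a dict: "time": time; "q": joint angles; "qd": joint speeds; "tau": joint torques, N m; "position": TCP position; "ee_rot": TCP orientation; "force": force on the tool from outside, world axes, zero at the start; "moment": the same for the moment, N m; "finger_gap": opening from 0.0 (shut) to 1.0 (fully open); "grip_force": force on a finger pad.
Only numpy, scipy, OpenCV 4.12 (cv2) and the standard library are available. Lean on these libraries where they do the work, as an engineer would, in place of code of your own. Each camera call takes 0.05 s, during which the arm holds its last target. There are 200 camera calls.

## Working session

There is one attempt and no reset: what is moved stays moved. The work goes in short steps, Python scripts to look and compute and a tool call to move; the robot and the scene stay as the last step left them, time stands still between calls to the robot, and variables do not carry over. Pictures are saved under pics/ and viewed, at most 10 in all, crops included, and the job is handed in when it is done.

Besides the shell and the picture viewer there is one more tool, called after "Call:" as name(argument=value, ...), one argument or row to a line, values as JSON. drive_tool: Moves the arm, as the interface text tells. Scaled input: -1 to 1 covers 0.025 m each way for a shift and 60 degrees each way for a turn. Its arguments: {"type":"object","properties":{"targets":{"type":"array","items":{"type":"array"}},"newtons":{"type":"number"}},"required":["targets"]}

```bash
ls; mkdir -p pics; python3 - <<'E'
from rig import env
import cv2, numpy as np
s=env.get_state(); print(s['time'],s['position'],s['ee_rot'],env.tcp_to_grasp,s['finger_gap'])
for n in ('scene','top'):
    im=env.camera(n); cv2.imwrite(f'pics/{n}0.png',im[:,:,::-1])
    c=env.calibration(n); print(n,c)
E
```

```text
pics
0.0 [0.17515433 0.54715132 0.21312467] [-4.84623478e-01 -3.10371483e+00  2.72671415e-03] 0.0188 1.0024447859214316
scene {'intrinsics': array([[442.73333365,   0.        , 325.04949951],
       [  0.        , 442.73333365, 198.16118616],
       [  0.        ,   0.        ,   1.        ]]), 'T': array([[ 0.82797764, -0.43517254,  0.35366354,  1.0093263 ],
       [ 0.56065813,  0.6303383 , -0.53696935, -0.71157033],
       [ 0.01074664,  0.64288295,  0.76588904,  1.14231566],
       [ 0.        ,  0.        ,  0.        ,  1.        ]])}
top {'intrinsics': array([[482.39603261,   0.        , 319.68956029],
       [  0.        , 482.39603261, 201.26240195],
       [  0.        ,   0.        ,   1.        ]]), 'T': array([[-0.01506411,  0.9986772 , -0.04916211,  0.47927749],
       [-0.99961077, -0.01388707,  0.02419635,  0.02418291],
       [ 0.02348162,  0.04950747,  0.99849768,  1.30677434],
       [ 0.        ,  0.        ,  0.        ,  1.        ]])}
```

View pics/top0.png

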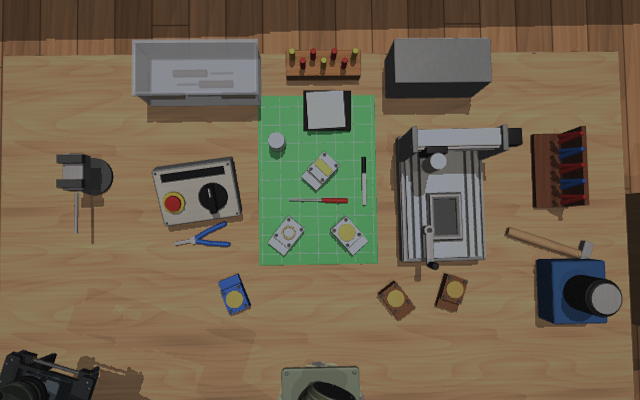

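View pics/scene0.png

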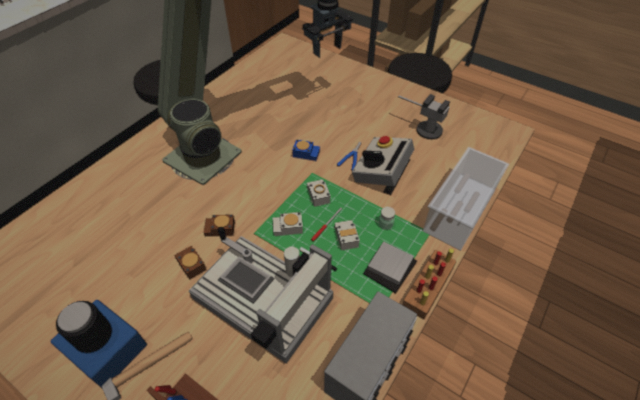

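Top view: +x is up and +y is left. The candidates for the carrier are:
- silver with a disc at (350,236)
- silver with a ring at (286,236)
- silver with a tag at (320,170)
- blue look-alike at (234,295)
- brown look-alikes at (397,298) and (453,291)

The silver one with the flat disc at (350,236) fits. The engraver is on the right with its clamp at about (430,245), and the console is on the left. I'll enlarge to confirm.

```bash
python3 - <<'E'
import cv2,numpy as np
im=cv2.imread('pics/top0.png')
def c(x,y,w,h,k): return cv2.resize(im[y:y+h,x:x+w],None,fx=k,fy=k,interpolation=cv2.INTER_CUBIC)
a=c(320,205,60,60,5); b=c(390,120,100,150,4); d=c(145,150,100,80,4)
o=np.zeros((600,800,3),np.uint8); o[:300,:300]=a; o[:600,400:]=b[:600,:400]; o[300:,:400]=d[:300]
cv2.imwrite('pics/crop0.png',o)
E
cat > h.py <<'E'
import numpy as np, cv2
from rig import env
def ray(name,u,v,z=None,c=None):
    c=c or env.calibration(name);K=c['intrinsics'];T=c['T']
    d=np.array([(u-K[0,2])/K[0,0],-(v-K[1,2])/K[1,1],-1.]);d=T[:3,:3]@d;o=T[:3,3]
    if z is None: return o,d
    return o+d*(z-o[2])/d[2]
def proj(name,P,c=None):
    c=c or env.calibration(name);K=c['intrinsics'];T=c['T']
    p=T[:3,:3].T@(np.asarray(P)-T[:3,3]);return np.array([K[0,2]+K[0,0]*p[0]/-p[2],K[1,2]+K[1,1]*p[1]/p[2]])
E
```

```text
(no output)
```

View pics/crop0.png

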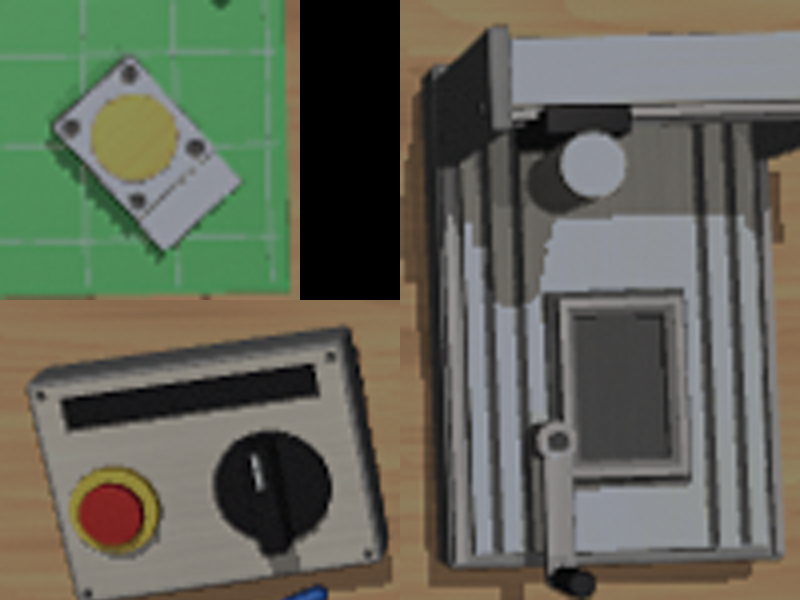

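The crop confirms the silver carrier with the flat disc: disc at about (347,232), step pointing lower right. The clamp is open, pointing to the engraver's front. The switch is at about (212,197) and the e-stop at (173,203). Next I'll take rough measurements.

```bash
cat >> h.py <<'E'
def mask_carrier(im,near,brass=True):
    "brass+grey blob on the mat near a pixel"
    hsv=cv2.cvtColor(im,cv2.COLOR_RGB2HSV)
    g=((hsv[...,1]<70)&(hsv[...,2]>110)|(abs(hsv[...,0].astype(int)-26)<8)&(hsv[...,1]>60)).astype(np.uint8)
    return g
E
python3 - <<'E'
from h import *
im=cv2.imread('pics/top0.png')[:,:,::-1].copy()
hsv=cv2.cvtColor(im,cv2.COLOR_RGB2HSV)
print('disc',hsv[232,347],'carrier',hsv[250,355],'green',hsv[255,330],'handle',hsv[265,433],'estop',hsv[203,173],'sw',hsv[197,205])
def cent(m,box):
    x,y,w,h=box;mm=np.zeros(m.shape,np.uint8);mm[y:y+h,x:x+w]=m[y:y+h,x:x+w]
    n,l,st,ce=cv2.connectedComponentsWithStats(mm);i=1+np.argmax(st[1:,4]);return (l==i).astype(np.uint8),ce[i],st[i,4]
H,S,V=[hsv[...,i].astype(int) for i in range(3)]
m,c,a=cent((abs(H-27)<8)&(S>70),(325,205,50,55));P=ray('top',*c,.044);print('disc',c,a,P)
m,c,a=cent((S<60)&(V>90)|m.astype(bool),(325,205,50,60));r=cv2.minAreaRect(cv2.findContours(m,0,1)[0][0]);print('carrier',c,a,r)
for p in cv2.boxPoints(r): print(p,ray('top',*p,.04).round(3))
m,c,a=cent(((H<8)|(H>172))&(S>150)&(V>90),(155,180,35,40));print('estop',c,a,ray('top',*c,.115).round(3))
for n,(u,v),z in [('swmid',(145+272/4,150+190/4),.1),('handle',(390+177/4,120+182/4),.16),('pivot',(390+157/4,120+40/4+70),.114),('pk',(446,216),.09)]: print(n,(u,v),ray('top',u,v,z).round(3))
for p in [(560,300),(682,292),(690,478),(572,476)]: print('rim',ray('top',390+(p[0]-400)/4,120+p[1]/4,.09).round(4))
for p in [(35,392),(348,335),(383,553),(90,598)]: print('panel',ray('top',145+p[0]/4,150+(p[1]-300)/4,.1 if p[1]<400 else .05).round(4))
from scipy.spatial.transform import Rotation as R
s=env.get_state();print(R.from_rotvec(s['ee_rot']).as_matrix().round(3));print(env.calibration('wrist')['T'].round(3))
E
```

```text
disc [ 29 113 142] carrier [110  19 157] green [ 66 118 141] handle [150  13  38] estop [  1 187 127] sw [150  11  23]
disc [346.35775862 231.96982759] 232 [ 0.46003638 -0.07500303  0.044     ]
carrier [348.97021277 235.22411348] 705 ((348.5000305175781, 235.50003051757812), (33.941123962402344, 24.041629791259766), 45.0)
[328.00003 232.00003] [ 0.461 -0.027  0.04 ]
[345.00003 215.00003] [ 0.505 -0.073  0.04 ]
[369.00003 239.00003] [ 0.441 -0.135  0.04 ]
[352.00003 256.00003] [ 0.397 -0.089  0.04 ]
estop [172.02259887 203.24293785] 177 [0.538 0.358 0.115]
swmid (213.0, 197.5) [0.552 0.261 0.1  ]
handle (434.25, 165.5) [ 0.618 -0.28   0.16 ]
pivot (429.25, 200.0) [ 0.537 -0.278  0.114]
pk (446, 216) [ 0.497 -0.325  0.09 ]
rim [ 0.5512 -0.2859  0.09  ]
rim [ 0.5553 -0.3642  0.09  ]
rim [ 0.4372 -0.3658  0.09  ]
rim [ 0.4396 -0.2906  0.09  ]
panel [0.615  0.4075 0.1   ]
panel [0.6484 0.2131 0.1   ]
panel [0.5129 0.1992 0.05  ]
panel [0.4865 0.3879 0.05  ]
[[-0.952  0.305 -0.001]
 [ 0.305  0.952 -0.002]
 [ 0.    -0.002 -1.   ]]
[[ 0.306 -0.918 -0.252  0.104]
 [ 0.952  0.294  0.083  0.57 ]
 [-0.002 -0.265  0.964  0.384]
 [ 0.     0.     0.     1.   ]]
```

Call:
drive_tool(
  targets=[
    [[-0.83,-0.93,0],0,1],
    [[-0.83,-0.93,0],0,1],
    [[-0.83,-0.93,0],0,1],
    [[-0.83,-0.93,0],0,1],
    [[-0.83,-0.93,0],0,1],
    [[-0.83,-0.93,0],0,1],
    [[-0.83,-0.93,0],0,1],
    [[-0.83,-0.93,0],0,1],
    [[-0.83,-0.93,0],0,1],
    [[-0.83,-0.93,0],0,1],
  ],
)

```text
time: 0.93
position: [0.3021, 0.2614, 0.2137]
ee_rot: [-0.484, -3.104, 0.0]
force: [-0.2, -0.3, 0.1]
finger_gap: 1.003
grip_force: 0.0
```

Call:
drive_tool(
  targets=[
    [[-0.83,-0.93,0],0,1],
    [[-0.83,-0.93,0],0,1],
    [[-0.83,-0.93,0],0,1],
    [[-0.83,-0.93,0],0,1],
    [[-0.83,-0.93,0],0,1],
    [[-0.83,-0.93,0],0,1],
    [[-0.83,-0.93,0],0,1],
    [[-0.83,-0.93,0],0,1],
    [[-0.83,-0.93,0],0,1],
    [[-0.83,-0.93,0],0,1],
  ],
)

```text
time: 1.77
position: [0.4288, -0.0233, 0.2137]
ee_rot: [-0.485, -3.103, -0.0]
force: [1.3, 0.9, 0.6]
finger_gap: 0.996
grip_force: 0.0
```

Call:
drive_tool(
  targets=[
    [[-0.83,-0.93,0],0,1],
    [[-0.83,-0.93,0],0,1],
    [[0,0,0],0.115,1],
    [[0,0,0],0.115,1],
    [[0,0,0],0.115,1],
    [[0,0,0],0.115,1],
    [[0,0,0],0.115,1],
    [[0,0,0],0.115,1],
    [[0,0,0],0.115,1],
    [[0,0,0],0.115,1],
  ],
)

```text
time: 2.6
position: [0.4538, -0.0786, 0.2136]
ee_rot: [-1.875, -2.52, 0.0]
force: [0.0, -0.3, 0.9]
finger_gap: 0.997
grip_force: 0.0
```

Call:
drive_tool(
  targets=[
    [[0,0,0],0.115,1],
    [[0,0,0],0.115,1],
    [[0,0,0],0.115,1],
    [[0,0,0],0.115,1],
    [[0,0,0],0.115,1],
    [[0,0,0],0.115,1],
    [[0,0,0],0.115,1],
    [[0,0,0],0.115,1],
    [[0,0,0],0.115,1],
    [[0,0,0],0,1],
  ],
)

```text
time: 3.43
position: [0.4539, -0.0786, 0.2136]
ee_rot: [-2.904, -1.198, 0.001]
force: [0.3, -0.0, 0.8]
finger_gap: 0.997
grip_force: 0.0
```

```bash
cat >> h.py <<'E'
from scipy.spatial.transform import Rotation as R
def cent(m,box):
    x,y,w,h=box;mm=np.zeros(m.shape,np.uint8);mm[y:y+h,x:x+w]=m[y:y+h,x:x+w]
    n,l,st,ce=cv2.connectedComponentsWithStats(mm);i=1+np.argmax(st[1:,4]);return (l==i).astype(np.uint8),ce[i],st[i,4]
def rel(target,yaw=None):
    "shift (tool axes, in 25 mm units) and tool-z turn (deg) from the measured pose"
    s=env.get_state();M=R.from_rotvec(s['ee_rot']).as_matrix()
    y0=np.degrees(np.arctan2(M[1,0],M[0,0]))
    print('t',round(s['time'],2),'pos',s['position'].round(4),'toolx yaw',y0.round(2),'shift',(M.T@(np.array(target)-s['position'])/.025).round(2),
      'turn', None if yaw is None else round(-((yaw-y0+180)%360-180),2))
E
python3 - <<'E'
from h import *
s=env.get_state();c=env.calibration('wrist');im=env.camera('wrist');cv2.imwrite('pics/w1.png',im[:,:,::-1])
np.savez('pics/w1.npz',K=c['intrinsics'],T=c['T']);print(c['intrinsics'])
hsv=cv2.cvtColor(im,cv2.COLOR_RGB2HSV);H,S,V=[hsv[...,i].astype(int) for i in range(3)]
m,ce,a=cent((abs(H-27)<8)&(S>70),(0,0,640,400));print('disc',ce,a,ray('wrist',*ce,.044,c))
rel((.4539,-.0786,.2136),45)
E
```

```text
[[320.37562563   0.         320.58156628]
 [  0.         320.37562563 199.59200361]
 [  0.           0.           1.        ]]
disc [517.35831286 104.32760033] 2442 [ 0.6529684  -0.16307398  0.044     ]
t 3.48 pos [ 0.4539 -0.0786  0.2136] toolx yaw 45.09 shift [0. 0. 0.] turn 0.09
```

View pics/w1.png

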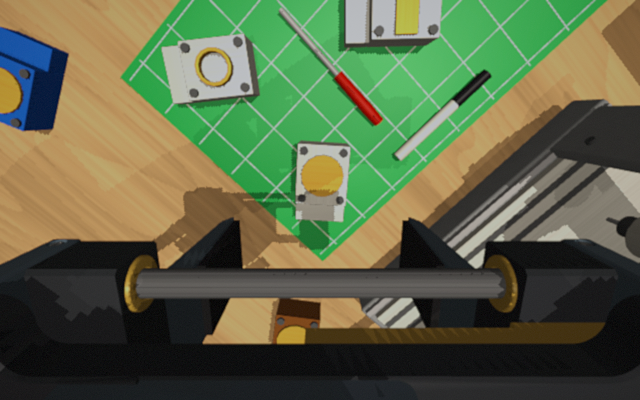

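Wrist view: the disc carrier is at (322,176) with its step toward (321,212), near alignment with the tool. The ring is at (212,68) and the tag at (405,15). The brown brass blob was the largest, so I'll restrict the search box.

```bash
python3 - <<'E'
from h import *
d=np.load('pics/w1.npz');c=dict(intrinsics=d['K'],T=d['T'])
im=cv2.imread('pics/w1.png')[:,:,::-1].copy()
hsv=cv2.cvtColor(im,cv2.COLOR_RGB2HSV);H,S,V=[hsv[...,i].astype(int) for i in range(3)]
box=(280,130,85,100)
m,ce,a=cent((abs(H-24)<9)&(S>70),box);P=ray('wrist',*ce,.044,c);print('disc',ce,a,P)
body,_,ab=cent((S<60)&(V>60)|(m>0),box)
for r in range(138,226,4):
    x=np.where(body[r])[0]; 
    if len(x): print(r,x.min(),x.max(),end=' | ')
print()
def fit(pts,z):
    W=np.array([ray('wrist',u,v,z,c)[:2] for u,v in pts]);vx,vy,x0,y0=cv2.fitLine(W.astype(np.float32),2,0,.01,.01).ravel()
    return np.array([x0,y0]),np.degrees(np.arctan2(vy,vx)),W
top=[(u,np.where(body[:,u])[0].min()) for u in range(302,346)]
print('back edge',fit([(u,v-.5) for u,v in top],.04)[:2])
for nm,f in (('L',lambda x:x.min()-.5),('R',lambda x:x.max()+.5)):
    print(nm,fit([(f(np.where(body[r])[0]),r) for r in range(152,194)],.04)[:2])
k=((V<95)&(S<80)).astype(np.uint8);n,l,st,cc=cv2.connectedComponentsWithStats(k[135:210,285:360])
for i in range(1,n):
    if 15<st[i,4]<150: q=cc[i]+[285,135];print('screw',q.round(1),st[i,4],ray('wrist',*q,.041,c).round(4))
E
```

```text
disc [321.68542569 175.64574315] 1386 [ 0.46021646 -0.07369037  0.044     ]
138 284 345 | 142 288 349 | 146 291 353 | 150 296 356 | 154 297 360 | 158 297 364 | 162 297 360 | 166 296 355 | 170 296 352 | 174 296 348 | 178 296 347 | 182 296 347 | 186 296 346 | 190 295 346 | 194 296 346 | 198 296 346 | 202 295 349 | 206 295 353 | 210 296 358 | 214 295 363 | 218 296 359 | 222 298 354 | 
back edge (array([ 0.49005142, -0.04669331], dtype=float32), np.float32(-30.740402))
L (array([ 0.4421083 , -0.05181195], dtype=float32), np.float32(41.316948))
R (array([ 0.4853964, -0.0954122], dtype=float32), np.float32(21.120281))
screw [323.1 142.9] 58 [ 0.4858 -0.0503  0.041 ]
screw [303.4 150.2] 37 [ 0.4656 -0.0409  0.041 ]
screw [343.1 152.8] 34 [ 0.4935 -0.0728  0.041 ]
screw [301.4 197.7] 47 [ 0.4263 -0.0757  0.041 ]
screw [338.9 199.8] 38 [ 0.454 -0.107  0.041]
```

```bash
python3 -c "
from h import *
rel((.4543,-.0790,.016),41.3)"
```

```text
t 3.48 pos [ 0.4539 -0.0786  0.2136] toolx yaw 45.09 shift [0.01 0.03 7.91] turn 3.79
```

Call:
drive_tool(
  targets=[
    [[0.01,0.03,1],0.063,1],
    [[0,0,1],0,1],
    [[0,0,1],0,1],
    [[0,0,1],0,1],
    [[0,0,1],0,1],
    [[0,0,1],0,1],
    [[0,0,1],0,1],
    [[0,0,0.5],0,1],
    [[0,0,0.25],0,1],
    [[0,0,0.16],0,1],
  ],
)

```text
time: 4.32
position: [0.4545, -0.0789, 0.0154]
ee_rot: [-2.939, -1.107, 0.002]
force: [-0.0, -0.6, 1.2]
finger_gap: 1.004
grip_force: 0.0
```

Call:
drive_tool(
  targets=[
    [[0,0,0],0,0.5],
    [[0,0,0],0,0.5],
    [[0,0,0],0,0.5],
    [[0,0,0],0,0.5],
    [[0,0,0],0,0.5],
    [[0,0,0],0,0.5],
    [[0,0,0],0,0.5],
    [[0,0,0],0,0.5],
  ],
  newtons=30,
)

```text
time: 4.98
position: [0.4551, -0.079, 0.0167]
ee_rot: [2.941, 1.104, 0.001]
force: [-0.5, 1.1, 5.6]
finger_gap: 0.612
grip_force: 30.0
```

Call:
drive_tool(
  targets=[
    [[0,0,-0.2],0,0.5],
    [[0,0,-0.5],0,0.5],
    [[0,0,-1],0,0.5],
    [[0,0,-1],0,0.5],
    [[0,0,-1],0,0.5],
    [[0,0,-1],0,0.5],
    [[0,0,-1],0,0.5],
    [[0,0,-1],0,0.5],
    [[0,0,-1],0,0.5],
    [[0,0,-1],0,0.5],
  ],
)

```text
time: 5.82
position: [0.4537, -0.0789, 0.2341]
ee_rot: [-2.94, -1.104, 0.003]
force: [0.2, 0.4, -4.2]
finger_gap: 0.615
grip_force: 30.0
```

Call:
drive_tool(
  targets=[
    [[0,0,-0.7],0.112,0.5],
    [[0,0,0],0.112,0.5],
    [[0,0,0],0.112,0.5],
    [[0,0,0],0.112,0.5],
    [[0,0,0],0.112,0.5],
    [[0,0,0],0.112,0.5],
    [[0,0,0],0,0.5],
  ],
)

```text
time: 6.4
position: [0.4539, -0.0789, 0.2502]
ee_rot: [-3.141, -0.02, 0.004]
force: [0.2, -0.1, -4.3]
finger_gap: 0.61
grip_force: 30.0
```

```bash
python3 -c "
from h import *
rel((.42,-.327,.25),1)"
```

```text
t 6.4 pos [ 0.4539 -0.0789  0.2502] toolx yaw 0.74 shift [-1.49  9.9   0.01] turn -0.26
```

Call:
drive_tool(
  targets=[
    [[-0.15,0.99,0],0,0.5],
    [[-0.15,0.99,0],0,0.5],
    [[-0.15,0.99,0],0,0.5],
    [[-0.15,0.99,0],0,0.5],
    [[-0.15,0.99,0],0,0.5],
    [[-0.15,0.99,0],0,0.5],
    [[-0.15,0.99,0],0,0.5],
    [[-0.15,0.99,0],0,0.5],
    [[-0.15,0.99,0],0,0.5],
    [[-0.15,0.99,0],0,0.5],
  ],
)

```text
time: 7.23
position: [0.4201, -0.3279, 0.2503]
ee_rot: [-3.14, -0.028, 0.003]
force: [0.8, 0.1, -3.1]
finger_gap: 0.612
grip_force: 30.0
```

Call:
drive_tool(
  targets=[
    [[0,0,0],0,0.5],
    [[0,0,0],0,0.5],
    [[0,0,0],0,0.5],
  ],
)

```text
time: 7.48
position: [0.4205, -0.3265, 0.2504]
ee_rot: [-3.14, -0.025, 0.002]
force: [-0.2, -0.1, -5.7]
finger_gap: 0.609
grip_force: 30.0
```

```bash
python3 - <<'E'
from h import *
c=env.calibration('wrist');im=env.camera('wrist');cv2.imwrite('pics/w2.png',im[:,:,::-1])
np.savez('pics/w2.npz',K=c['intrinsics'],T=c['T']);rel((.42,-.327,.25),1)
print(proj('wrist',(.5,-.327,.09),c))
E
```

```text
t 7.53 pos [ 0.4207 -0.3262  0.2506] toolx yaw 0.95 shift [-0.03  0.03  0.02] turn -0.05
[322.75311586 106.3881358 ]
```

View pics/w2.png

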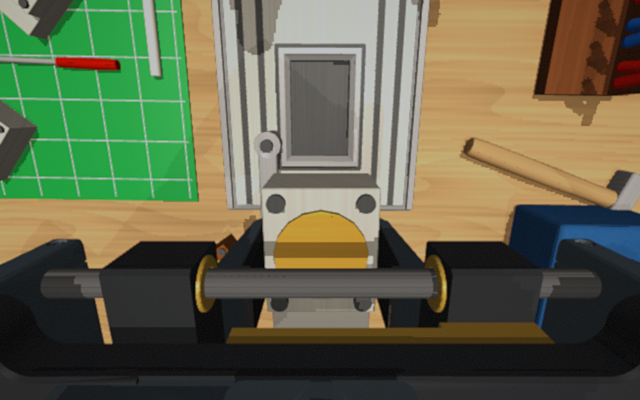

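Wrist view: pocket floor spans about (287–352, 57–157), with the outer rim about (277–364, 44–168). The pivot is at (266,146). The held carrier's back edge is at row 188, with screws at (276,204) and (365,203).

```bash
python3 - <<'E'
from h import *
g=cv2.cvtColor(cv2.imread('pics/w2.png'),cv2.COLOR_BGR2GRAY)
for r in (75,105,135): print('row',r,g[r,268:300].tolist(),g[r,340:372].tolist())
for u in (305,335): print('col',u,g[36:70,u].tolist(),g[148:190,u].tolist())
E
```

```text
row 75 [190, 191, 190, 189, 189, 193, 186, 128, 88, 85, 114, 167, 185, 186, 188, 183, 156, 133, 129, 131, 132, 126, 94, 91, 95, 94, 91, 92, 94, 93, 94, 96] [105, 104, 103, 103, 100, 99, 103, 96, 70, 77, 127, 138, 137, 136, 140, 163, 189, 195, 194, 193, 176, 128, 100, 101, 131, 186, 195, 194, 193, 193, 193, 193]
row 105 [192, 191, 191, 190, 191, 193, 195, 188, 138, 90, 83, 118, 174, 184, 182, 183, 177, 145, 128, 129, 130, 126, 102, 85, 89, 94, 91, 91, 93, 92, 92, 93] [94, 99, 100, 99, 97, 99, 96, 66, 71, 113, 135, 136, 136, 136, 158, 188, 193, 194, 192, 175, 126, 96, 94, 130, 185, 195, 193, 191, 191, 190, 190, 193]
row 135 [174, 173, 173, 175, 175, 177, 170, 144, 102, 73, 67, 66, 110, 167, 177, 176, 175, 163, 137, 125, 126, 128, 124, 96, 87, 91, 89, 89, 91, 91, 90, 91] [89, 90, 87, 88, 88, 85, 59, 57, 93, 124, 129, 130, 128, 143, 171, 187, 188, 175, 155, 110, 84, 92, 139, 183, 193, 191, 189, 189, 189, 189, 191, 186]
col 305 [190, 191, 191, 191, 190, 192, 190, 169, 122, 94, 100, 140, 186, 194, 193, 193, 192, 166, 117, 112, 119, 121, 123, 115, 74, 65, 92, 99, 99, 98, 100, 99, 100, 100] [90, 90, 90, 90, 89, 88, 87, 107, 141, 149, 148, 147, 150, 163, 171, 172, 174, 167, 106, 59, 80, 94, 138, 186, 187, 134, 91, 91, 91, 93, 94, 93, 94, 94, 93, 92, 93, 94, 91, 106, 150, 178]
col 335 [190, 190, 191, 191, 191, 192, 189, 161, 116, 99, 101, 138, 186, 194, 194, 194, 192, 170, 120, 113, 119, 120, 122, 116, 76, 54, 57, 55, 67, 96, 105, 103, 104, 102] [89, 88, 89, 88, 88, 87, 83, 95, 136, 145, 144, 142, 143, 152, 165, 170, 171, 166, 116, 66, 71, 82, 132, 182, 183, 132, 92, 91, 94, 94, 94, 93, 93, 94, 94, 94, 94, 93, 89, 104, 154, 182]
```

```bash
python3 - <<'E'
from h import *
d=np.load('pics/w2.npz');c=dict(intrinsics=d['K'],T=d['T'])
w=lambda u,v,z=.09:ray('wrist',u,v,z,c)[:2]
Lo=[w(278.4,75),w(279.3,105),w(280.35,135)];Ro=[w(360.7,75),w(359.9,105),w(358.55,135)]
Li=[w(284,75),w(284.5,105),w(285.5,135)];Ri=[w(355,75),w(354.1,105),w(353.25,135)]
T=[w(305,47),w(335,47.05)];B=[w(305,165.7),w(335,165.9)]
for n,a in zip(('Lo','Li','Ri','Ro','T','B'),(Lo,Li,Ri,Ro,T,B)): print(n,np.round(a,4).tolist())
# held carrier: back edge & screws
im=cv2.imread('pics/w2.png')[:,:,::-1].copy();g=cv2.cvtColor(im,cv2.COLOR_RGB2GRAY)
z=.2506-.0155+.04
print('back top edge', [w(u,188,z).round(4).tolist() for u in (265,377)])
for n,b in (('l',(264,194,26,22)),('r',(352,193,26,22))):
    m,ce,a=cent(g<95,b);print(n,ce.round(1),a,w(*ce,z).round(4))
from scipy.spatial.transform import Rotation as R
s=env.get_state();print(s['position'])
# pivot in this view, arm top z=.078+.036
print('pivot',w(266,146,.078+.036).round(4), w(266,146,.078+.040).round(4))
for u in(300,340): print(u,g[176:196,u].tolist())
E
```

```text
Lo [[0.5285, -0.2836], [0.5007, -0.2839], [0.4714, -0.2844]]
Li [[0.5286, -0.289], [0.5007, -0.2891], [0.4715, -0.2897]]
Ri [[0.5297, -0.3577], [0.5018, -0.358], [0.4726, -0.3584]]
Ro [[0.5297, -0.3632], [0.5019, -0.3638], [0.4727, -0.3638]]
T [[0.5538, -0.3092], [0.5542, -0.3377]]
B [[0.4404, -0.3095], [0.4407, -0.3408]]
back top edge [[0.4601, -0.2997], [0.4609, -0.3521]]
l [275.4 203.5] 268 [ 0.4527 -0.3044]
r [365.3 203.4] 276 [ 0.4534 -0.347 ]
[ 0.42073117 -0.32617969  0.2506167 ]
pivot [ 0.4627 -0.2736] [ 0.4631 -0.2742]
300 [94, 94, 94, 92, 93, 94, 94, 93, 93, 94, 91, 102, 147, 178, 190, 192, 191, 192, 190, 191]
340 [92, 94, 94, 93, 93, 93, 95, 92, 93, 94, 87, 102, 151, 180, 191, 193, 191, 192, 191, 192]
```

```bash
python3 -c "
from h import *
rel((.5027,-.3242,.115),.75)"
```

```text
t 7.53 pos [ 0.4207 -0.3262  0.2506] toolx yaw 0.95 shift [ 3.29 -0.02  5.42] turn 0.2
```

Call:
drive_tool(
  targets=[
    [[0.82,-0.01,0],0.003,0.5],
    [[0.82,0,0],0,0.5],
    [[0.82,-0.01,0],0,0.5],
    [[0.82,0,0],0,0.5],
    [[0,0,0],0,0.5],
    [[0,0,1],0,0.5],
    [[0,0,1],0,0.5],
    [[0,0,1],0,0.5],
    [[0,0,1],0,0.5],
    [[0,0,0.9],0,0.5],
  ],
)

```text
time: 8.37
position: [0.5024, -0.3241, 0.1273]
ee_rot: [-3.141, -0.022, 0.002]
force: [0.5, -0.5, -4.9]
finger_gap: 0.614
grip_force: 30.0
```

Call:
drive_tool(
  targets=[
    [[0,0,0.5],0,0.5],
    [[0,0,0],0,0.5],
    [[0,0,0],0,0.5],
    [[0,0,0],0,0.5],
  ],
)

```text
time: 8.7
position: [0.5038, -0.3256, 0.1175]
ee_rot: [3.14, 0.02, 0.003]
force: [0.3, -0.8, -5.2]
finger_gap: 0.611
grip_force: 30.0
```

```bash
python3 -c "
from h import *
rel((.5027,-.3242,.0955),.75)"
```

```text
t 8.7 pos [ 0.5038 -0.3256  0.1175] toolx yaw 0.73 shift [-0.05 -0.06  0.88] turn -0.02
```

Call:
drive_tool(
  targets=[
    [[0,0,0.15],0,0.5],
    [[0,0,0.15],0,0.5],
    [[0,0,0.12],0,0.5],
    [[0,0,0],0,0.5],
  ],
)

```text
time: 9.03
position: [0.5026, -0.3253, 0.1052]
ee_rot: [-3.141, -0.018, 0.001]
force: [-0.2, -0.8, -5.3]
finger_gap: 0.613
grip_force: 30.0
```

Call:
drive_tool(
  targets=[
    [[0,0,0.08],0,0.5],
    [[0,0,0.08],0,0.5],
    [[0,0,0.08],0,0.5],
    [[0,0,0],0,0.5],
  ],
)

```text
time: 9.37
position: [0.5027, -0.3254, 0.0991]
ee_rot: [-3.141, -0.018, 0.001]
force: [-0.2, -0.4, -4.4]
finger_gap: 0.612
grip_force: 30.0
```

Call:
drive_tool(
  targets=[
    [[0,0,0.06],0,0.5],
    [[0,0,0.06],0,0.5],
    [[0,0,0],0,0.5],
  ],
)

```text
time: 9.62
position: [0.503, -0.3252, 0.0964]
ee_rot: [-3.141, -0.018, -0.0]
force: [-0.6, 1.8, -3.1]
finger_gap: 0.614
grip_force: 30.0
```

Call:
drive_tool(
  targets=[
    [[0,0,0.05],0,0.5],
    [[0,0,0.05],0,0.5],
    [[0,0,0],0,0.5],
  ],
)

```text
time: 9.87
position: [0.5029, -0.3253, 0.0937]
ee_rot: [-3.141, -0.018, 0.001]
force: [-0.1, 2.0, -6.0]
finger_gap: 0.612
grip_force: 30.0
```

Call:
drive_tool(
  targets=[
    [[0,0,0.05],0,0.5],
    [[0,0,0],0,0.5],
  ],
)

```text
time: 10.03
position: [0.5029, -0.3252, 0.0926]
ee_rot: [-3.141, -0.018, 0.0]
force: [0.7, 2.7, -5.6]
finger_gap: 0.616
grip_force: 30.0
```

Call:
drive_tool(
  targets=[
    [[0,0,0.05],0,0.5],
    [[0,0,0],0,0.5],
  ],
)

```text
time: 10.2
position: [0.503, -0.3252, 0.0918]
ee_rot: [-3.141, -0.018, -0.0]
force: [-0.9, 4.5, -2.4]
finger_gap: 0.612
grip_force: 30.0
```

Call:
drive_tool(
  targets=[
    [[0,-0.03,0.04],0,0.5],
    [[0,0,0],0,0.5],
  ],
)

```text
time: 10.37
position: [0.503, -0.3252, 0.0917]
ee_rot: [3.14, 0.019, 0.001]
force: [-2.5, 1.6, 3.9]
finger_gap: 0.611
grip_force: 30.0
```

Call:
drive_tool(
  targets=[
    [[0,0,0.04],0,0.5],
    [[0,0,0],0,0.5],
  ],
)

```text
time: 10.53
position: [0.503, -0.3252, 0.0917]
ee_rot: [3.14, 0.018, 0.002]
force: [-4.4, 3.0, 9.6]
finger_gap: 0.613
grip_force: 30.0
```

Call:
drive_tool(
  targets=[
    [[0,0,0],0,1],
    [[0,0,0],0,1],
    [[0,0,0],0,1],
    [[0,0,0],0,1],
    [[0,0,-0.5],0,1],
    [[0,0,-1],0,1],
    [[0,0,-1],0,1],
    [[0,0,-1],0,1],
    [[0,0,-1],0,1],
    [[0,0,-1],0,1],
  ],
)

```text
time: 11.37
position: [0.5028, -0.3246, 0.2278]
ee_rot: [-3.141, -0.018, 0.001]
force: [0.2, 0.5, 0.9]
finger_gap: 1.001
grip_force: 0.0
```

Call:
drive_tool(
  targets=[
    [[-0.83,0,-1],0,1],
    [[-0.83,0,0],0,1],
    [[-0.83,0,0],0,1],
    [[-0.83,0,0],0,1],
    [[0,0,0],0,1],
    [[0,0,0],0,1],
  ],
)

```text
time: 11.87
position: [0.4197, -0.3258, 0.2522]
ee_rot: [-3.141, -0.017, -0.001]
force: [-0.1, 0.0, -0.3]
finger_gap: 0.999
grip_force: 0.0
```

```bash
python3 - <<'E'
from h import *
c=env.calibration('wrist');im=env.camera('wrist');cv2.imwrite('pics/w3.png',im[:,:,::-1]);np.savez('pics/w3.npz',K=c['intrinsics'],T=c['T']);rel((.42,-.327,.25),1)
t=env.camera('top');cv2.imwrite('pics/top1.png',t[:,:,::-1])
t0=cv2.imread('pics/top0.png')[:,:,::-1].copy()
for n,a in(('t0',t0),('t1',t)):
    V=a.max(2);m,ce,ar=cent(V<60,(424,255,20,18));
    print(n,ce,ar,[ray('top',*ce,z).round(4) for z in (.14,.155)])
yw=np.radians(.75);pv=np.array([.4973,-.3239])+np.array([[np.cos(yw),-np.sin(yw)],[np.sin(yw),np.cos(yw)]])@[-.033,.05];print('pivot',pv)
for n in('top',):
  o=[ (a,proj('top',[pv[0]-.085*np.sin(a+0)*np.cos(yw)-0,pv[1]-.085*np.cos(a),.140]).round(1)) for a in (1.45,1.5,1.57,1.65)];print(o)
a=cv2.resize(t[200:285,390:490],None,fx=4,fy=4,interpolation=2);b=im[30:370,150:520]
o=np.zeros((340,780,3),np.uint8);o[:,:400]=a;o[:,405:775]=b;cv2.imwrite('pics/c3.png',o[:,:,::-1])
E
```

```text
t 11.92 pos [ 0.4204 -0.3259  0.2521] toolx yaw 0.64 shift [-0.02  0.04  0.08] turn -0.36
t0 [431.5625 264.    ] 80 [array([ 0.381 , -0.2726,  0.14  ]), array([ 0.3822, -0.2688,  0.155 ])]
t1 [431.70886076 264.17721519] 79 [array([ 0.3805, -0.2729,  0.14  ]), array([ 0.3818, -0.2691,  0.155 ])]
pivot [ 0.46364835 -0.27433624]
[(1.45, array([436.5, 264.6])), (1.5, array([434.8, 264.8])), (1.57, array([432.3, 264.9])), (1.65, array([429.5, 264.9]))]
```

View pics/c3.png

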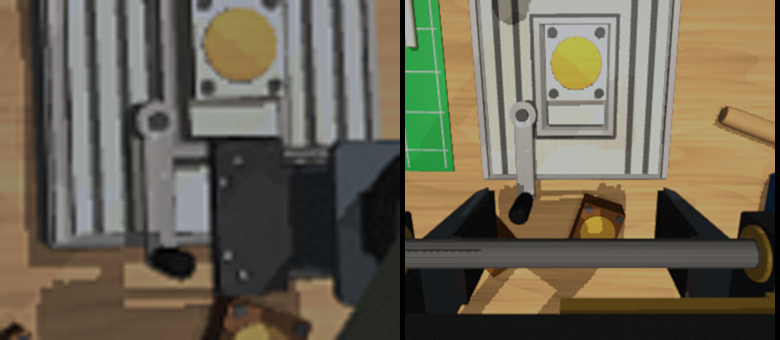

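Top crop and wrist view: the disc carrier lies flat in the pocket with its step at the front. The clamp is open, with its handle near wrist pixel (265,238). I'll pin down the handle from the wrist view.

```bash
python3 - <<'E'
from h import *
d=np.load('pics/w3.npz');c=dict(intrinsics=d['K'],T=d['T'])
im=cv2.imread('pics/w3.png')[:,:,::-1];V=im.max(2)
m,ce,a=cent(V<50,(252,218,30,36));x=cv2.boundingRect(m);print('handle px',ce,a,x)
for z in (.137,.14,.143): print(z,ray('wrist',*ce,z,c).round(4))
pv=np.array([.46365,-.27434]);yw=np.radians(.75)
for a in (1.5,1.55,1.6,1.65):
    h=pv+.085*np.array([-np.sin(a+0)*1,-np.cos(a)]);h=pv+np.array([[np.cos(yw),-np.sin(yw)],[np.sin(yw),np.cos(yw)]])@(h-pv)
    print(a,h.round(4),proj('wrist',[*h,.14],c).round(1),proj('top',[*h,.14]).round(1))
E
```

```text
handle px [265.86590038 238.38697318] 522 (254, 223, 24, 31)
0.137 [ 0.3769 -0.2737  0.137 ]
0.14 [ 0.3781 -0.2743  0.14  ]
0.143 [ 0.3793 -0.2748  0.143 ]
1.5 [ 0.3789 -0.2815] [273.5 237.6] [435.2 264.8]
1.55 [ 0.3787 -0.2772] [269.  237.8] [433.5 264.9]
1.6 [ 0.3787 -0.273 ] [264.5 237.8] [431.8 265. ]
1.65 [ 0.3788 -0.2687] [260.  237.6] [430.  264.9]
```

```bash
python3 -c "
from h import *
rel((.3787,-.2738,.128),-.4)"
```

```text
t 11.97 pos [ 0.4208 -0.3259  0.252 ] toolx yaw 0.67 shift [-1.66 -2.1   4.96] turn 1.07
```

Call:
drive_tool(
  targets=[
    [[-0.55,-0.7,0],0.018,0.6],
    [[-0.55,-0.7,0],0,0.6],
    [[-0.55,-0.7,0],0,0.6],
    [[0,0,0],0,0.6],
    [[0,0,0],0,0.6],
  ],
)

```text
time: 12.38
position: [0.3795, -0.2729, 0.2523]
ee_rot: [3.141, -0.009, 0.001]
force: [1.1, 0.4, -0.1]
finger_gap: 0.668
grip_force: 0.0
```

```bash
python3 -c "
from h import *
rel((.3787,-.2738,.128),-.4)"
```

```text
t 12.38 pos [ 0.3795 -0.2729  0.2523] toolx yaw -0.33 shift [-0.04  0.04  4.97] turn 0.07
```

Call:
drive_tool(
  targets=[
    [[-0.03,0.04,1],0,0.6],
    [[0,0,1],0,0.6],
    [[0,0,1],0,0.6],
    [[0,0,1],0,0.6],
    [[0,0,0.97],0,0.6],
    [[0,0,0],0,0.6],
  ],
)

```text
time: 12.88
position: [0.3766, -0.273, 0.1236]
ee_rot: [-3.136, 0.011, 0.011]
force: [-0.5, 0.0, 0.2]
finger_gap: 0.601
grip_force: 0.0
```

Call:
drive_tool(
  targets=[
    [[0,0,0],0,0.1],
    [[0,0,0],0,0.1],
    [[0,0,0],0,0.1],
    [[0,0,0],0,0.1],
    [[0,0,0],0,0.1],
    [[0,0,0],0,0.1],
  ],
  newtons=8,
)

```text
time: 13.38
position: [0.3785, -0.2746, 0.1287]
ee_rot: [3.14, -0.011, 0.002]
force: [0.3, -0.1, 1.4]
finger_gap: 0.205
grip_force: 8.0
```

Call:
drive_tool(
  targets=[
    [[0.02,0.38,0],-0.108,0.1],
    [[0.02,0.38,0],-0.108,0.1],
    [[0.02,0.38,0],-0.108,0.1],
    [[0.02,0.38,0],-0.108,0.1],
    [[0.02,0.38,0],-0.108,0.1],
    [[0.02,0.38,0],-0.108,0.1],
    [[0.02,0.38,0],-0.108,0.1],
  ],
)

```text
time: 13.97
position: [0.4032, -0.3342, 0.1287]
ee_rot: [-2.9, -1.207, -0.003]
force: [1.6, 3.8, 3.1]
finger_gap: 0.198
grip_force: 8.0
```

```bash
python3 -c "
from h import *
p=env.get_state()['position'][:2]-[.46365,-.27434];print(np.hypot(*p),np.degrees(np.arctan2(p[1],p[0]))%360)
rel((.3787,-.2738,.128),90.75)"
```

```text
0.08512388807319045 224.7318280659407
t 13.97 pos [ 0.4032 -0.3342  0.1287] toolx yaw 45.21 shift [ 1.03 -2.4   0.03] turn -45.54
```

Call:
drive_tool(
  targets=[
    [[0.02,0.38,0],-0.108,0.1],
    [[0.02,0.38,0],-0.108,0.1],
    [[0.02,0.38,0],-0.108,0.1],
    [[0.02,0.38,0],-0.108,0.1],
    [[0.02,0.38,0],-0.108,0.1],
    [[0.02,0.38,0],-0.108,0.1],
  ],
)

```text
time: 14.47
position: [0.4532, -0.3588, 0.1287]
ee_rot: [2.332, 2.104, 0.001]
force: [-0.8, 1.5, 2.0]
finger_gap: 0.204
grip_force: 8.0
```

Call:
drive_tool(
  targets=[
    [[0.02,0.3,0],-0.1,0.1],
    [[0,0.08,0],0,0.1],
    [[0,0.06,0],0,0.1],
    [[0,0,0],0,0.1],
  ],
)

```text
time: 14.8
position: [0.4638, -0.3595, 0.1286]
ee_rot: [2.226, 2.215, -0.001]
force: [-1.3, -0.9, 5.2]
finger_gap: 0.2
grip_force: 8.0
```

```bash
python3 -c "
from h import *
p=env.get_state()['position'][:2]-[.46365,-.27434];print(np.hypot(*p),np.degrees(np.arctan2(p[1],p[0]))%360)
rel((.4647,-.3593,.128),90.75)"
```

```text
0.08512661503498939 270.12491127446947
t 14.8 pos [ 0.4638 -0.3595  0.1286] toolx yaw 89.73 shift [0.01 0.03 0.02] turn -1.02
```

Call:
drive_tool(
  targets=[
    [[0,0.06,0],-0.017,0.1],
    [[0,0.04,0],0,0.1],
    [[0,0,0],0,0.1],
  ],
)

```text
time: 15.05
position: [0.4647, -0.3595, 0.1285]
ee_rot: [-2.205, -2.236, 0.004]
force: [-5.0, -1.2, 7.1]
finger_gap: 0.204
grip_force: 8.0
```

Call:
drive_tool(
  targets=[
    [[0,0.06,0],0,0.1],
    [[0,0.04,0],0,0.1],
    [[0,0,0],0,0.1],
  ],
)

```text
time: 15.3
position: [0.4648, -0.3595, 0.1284]
ee_rot: [-2.201, -2.234, 0.009]
force: [-10.2, -1.4, 9.8]
finger_gap: 0.198
grip_force: 8.0
```

Call:
drive_tool(
  targets=[
    [[0,-0.08,0],0,0.45],
    [[0,-0.04,0],0,0.45],
    [[0,0,0],0,0.45],
    [[0,0,-0.3],0,0.45],
    [[0,0,-1],0,0.45],
    [[0,0,-1],0,0.45],
    [[0,0,-1],0,0.45],
    [[0,0,-1],0,0.45],
    [[0,0,-1],0,0.45],
    [[0,0,-0.7],0,0.45],
  ],
)

```text
time: 16.13
position: [0.4667, -0.3593, 0.2809]
ee_rot: [2.202, 2.235, 0.001]
force: [0.3, 0.2, -0.2]
finger_gap: 0.446
grip_force: 0.0
```

```bash
python3 - <<'E'
from h import *
rel((.62,.26,.28),189)
t=env.camera('top');s=env.camera('scene')
a=cv2.resize(t[150:285,385:495],None,fx=4,fy=4,interpolation=2);b=cv2.resize(s[210:330,185:345],None,fx=2.4,fy=2.4,interpolation=2)
o=np.zeros((540,800,3),np.uint8);o[:a.shape[0],:a.shape[1]]=a;b=b[:,:355];o[:b.shape[0],445:445+b.shape[1]]=b;cv2.imwrite('pics/c4.png',o[:,:,::-1])
E
```

```text
t 16.13 pos [ 0.4667 -0.3593  0.2809] toolx yaw 90.86 shift [2.468e+01 6.500e+00 1.000e-02] turn -98.14
```

Call:
drive_tool(
  targets=[
    [[0.95,0.25,0],0,0.5],
    [[0.95,0.25,0],0,0.5],
    [[0.95,0.25,0],0,0.5],
    [[0.95,0.25,0],0,0.5],
    [[0.95,0.25,0],0,0.5],
    [[0.95,0.25,0],0,0.5],
    [[0.95,0.25,0],0,0.5],
    [[0.95,0.25,0],0,0.5],
    [[0.95,0.25,0],0,0.5],
    [[0.95,0.25,0],0,0.5],
  ],
)

```text
time: 17.07
position: [0.5245, -0.1192, 0.2765]
ee_rot: [-2.203, -2.236, 0.001]
force: [0.1, -0.1, -0.1]
finger_gap: 0.495
grip_force: 0.0
```

Call:
drive_tool(
  targets=[
    [[0.95,0.25,0],0,0.5],
    [[0.95,0.25,0],0,0.5],
    [[0.95,0.25,0],0,0.5],
    [[0.95,0.25,0],0,0.5],
    [[0.95,0.25,0],0,0.5],
    [[0.95,0.25,0],0,0.5],
    [[0.95,0.25,0],0,0.5],
    [[0.95,0.25,0],0,0.5],
    [[0.95,0.25,0],0,0.5],
    [[0.95,0.25,0],0,0.5],
  ],
)

```text
time: 17.9
position: [0.5834, 0.1191, 0.2764]
ee_rot: [-2.204, -2.237, 0.003]
force: [0.1, -0.1, 0.4]
finger_gap: 0.502
grip_force: 0.0
```

Call:
drive_tool(
  targets=[
    [[0.95,0.25,0],0,0.5],
    [[0.95,0.25,0],0,0.5],
    [[0.95,0.25,0],0,0.5],
    [[0.95,0.25,0],0,0.5],
    [[0.95,0.25,0],0,0.5],
    [[0.95,0.25,0],0,0.5],
    [[0,0,0],-0.117,0.5],
    [[0,0,0],-0.117,0.5],
    [[0,0,0],-0.117,0.5],
    [[0,0,0],-0.117,0.5],
  ],
)

```text
time: 18.73
position: [0.6186, 0.2612, 0.276]
ee_rot: [-1.586, -2.71, 0.003]
force: [-0.2, -0.9, 0.0]
finger_gap: 0.502
grip_force: 0.0
```

Call:
drive_tool(
  targets=[
    [[0,0,0],-0.117,0.5],
    [[0,0,0],-0.117,0.5],
    [[0,0,0],-0.117,0.5],
    [[0,0,0],-0.117,0.5],
    [[0,0,0],-0.117,0.5],
    [[0,0,0],-0.117,0.5],
    [[0,0,0],-0.117,0.5],
    [[0,0,0],-0.117,0.5],
    [[0,0,0],-0.117,0.5],
    [[0,0,0],-0.117,0.5],
  ],
)

```text
time: 19.57
position: [0.6186, 0.2608, 0.2761]
ee_rot: [0.259, -3.128, 0.001]
force: [-0.5, 0.7, -0.9]
finger_gap: 0.5
grip_force: 0.0
```

```bash
python3 - <<'E'
from h import *
rel((.62,.26,.28),189)
c=env.calibration('wrist');im=env.camera('wrist');np.savez('pics/w4.npz',K=c['intrinsics'],T=c['T']);cv2.imwrite('pics/w4.png',im[:,:,::-1])
t=env.camera('top');cv2.imwrite('pics/top2.png',t[:,:,::-1])
a=cv2.resize(t[180:270,390:490],None,fx=2,fy=2,interpolation=2)
o=np.zeros((400,800,3),np.uint8);o[:,:600]=im[:,20:620];o[:180,600:]=a;cv2.imwrite('pics/c5.png',o[:,:,::-1])
E
```

```text
t 19.57 pos [0.6186 0.2608 0.2761] toolx yaw -170.52 shift [-0.05 -0.04 -0.15] turn 0.48
```

View pics/c5.png

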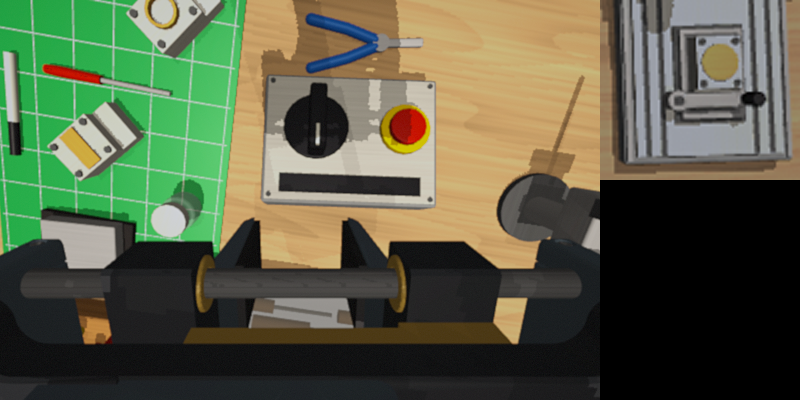

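The clamp lies shut over the step. In the full frame, the switch skirt is at about (336,126), the e-stop at (427,126), and the panel corners are about (284,76), (455,81), (455,207) and (281,204). Next is the panel pose.

```bash
python3 - <<'E'
from h import *
d=np.load('pics/w4.npz');c=dict(intrinsics=d['K'],T=d['T'])
im=cv2.imread('pics/w4.png')[:,:,::-1].copy();hsv=cv2.cvtColor(im,cv2.COLOR_RGB2HSV);H,S,V=[hsv[...,i].astype(int) for i in range(3)]
print(hsv[95,300],hsv[195,300],hsv[195,440],hsv[140,400],hsv[100,470],hsv[205,380],hsv[209,380])
# fit panel sides from gradient samples
g=cv2.cvtColor(im,cv2.COLOR_RGB2GRAY).astype(float); Sf=cv2.GaussianBlur(S.astype(np.float32),(0,0),1)
def edge(arr,lo): 
    k=np.argmax(np.abs(np.diff(arr)));return lo+k+.5
def line(pts):
    vx,vy,x,y=cv2.fitLine(np.float32(pts),cv2.DIST_HUBER,0,.01,.01).ravel();return np.cross([x,y,1],[x+vx,y+vy,1])
gb=cv2.GaussianBlur(g,(0,0),.8)
L=[(edge(gb[r,274:292],274),r) for r in range(95,190,5)];Rr=[(edge(Sf[r,446:464],446),r) for r in range(95,190,5)]
Tp=[(u,edge(Sf[68:88,u],68)) for u in list(range(292,320,4))+list(range(352,375,4))+list(range(412,445,4))]; Bt=[(u,edge(gb[196:216,u],196)) for u in range(295,445,5)]
print(np.round(L[::4],1).tolist(),np.round(Rr[::4],1).tolist(),np.round(Tp[::4],1).tolist(),np.round(Bt[::6],1).tolist())
l,r,t,b=map(line,(L,Rr,Tp,Bt))
X=lambda a,b:(lambda p:p[:2]/p[2])(np.cross(a,b))
C=np.array([X(l,t),X(r,t),X(r,b),X(l,b)]);print('corners',C.round(1).tolist())
# panel frame: x up slope, y left(world +y). image: top=low edge, left=-y
obj=np.float32([[-.075,-.1,0],[-.075,.1,0],[.075,.1,0],[.075,-.1,0]])
ok,rv,tv=cv2.solvePnP(obj,np.float32(C),c['intrinsics'],None,flags=cv2.SOLVEPNP_IPPE)
F=np.diag([1,-1,-1.]);Mc=c['T'][:3,:3]@F;Rw=Mc@cv2.Rodrigues(rv)[0];p=Mc@tv.ravel()+c['T'][:3,3]
print('panel centre',p.round(4),'normal',Rw[:,2].round(3),'tilt',np.arccos(Rw[2,2]).round(3),'yaw y',np.degrees(np.arctan2(-Rw[0,1],Rw[1,1])).round(2))
# constrained: tilt .35, centre height .075, yaw from PnP
k=np.arctan2(-Rw[0,1],Rw[1,1]);Rk=R.from_euler('z',k).as_matrix()@R.from_euler('y',-.35).as_matrix()
ctr=np.array([*ray('wrist',*X(np.cross([*C[0],1],[*C[2],1]),np.cross([*C[1],1],[*C[3],1])),.075,c)]);print('ctr',ctr.round(4))
def onpl(u,v,h):
    o,dd=ray('wrist',u,v,c=c);n=Rk[:,2];q=o+dd*(((ctr+n*h-o)@n)/(dd@n));return Rk.T@(q-ctr)
for q in C: print(onpl(*q,0).round(4),end=' ')
blk=(V<60).astype(np.uint8);m,ce,a=cent(blk,(300,80,72,82));cn=cv2.findContours(m,0,1)[0][0];print('\nswitch',ce,a,cv2.boundingRect(m))
(ux,uy),rad=cv2.minEnclosingCircle(cn);print(ux,uy,rad)
lo=np.array([q[0] for q in cn if q[0][1]>122]);e=cv2.fitEllipse(lo);print('skirt ellipse',e)
sk=onpl(*e[0],.009);print('skirt local',sk.round(4))
m,ce,a=cent(((H<8)|(H>172))&(S>150)&(V>80),(395,100,65,55));print('estop',ce,onpl(*ce,.035).round(4))
G=ctr+Rk@np.array([sk[0],sk[1],.032]);print('start_grip',G.round(4),'yaw',np.degrees(k))
E
```

```text
[ 22  35 132] [ 21  27 199] [ 21  33 153] [ 22  28 203] [ 18 118 206] [ 24  12 110] [ 18 124 206]
[[281.5, 95.0], [283.5, 115.0], [285.5, 135.0], [284.5, 155.0], [283.5, 175.0]] [[455.5, 95.0], [446.5, 115.0], [448.5, 135.0], [455.5, 155.0], [455.5, 175.0]] [[292.0, 74.5], [308.0, 74.5], [356.0, 76.5], [372.0, 77.5], [424.0, 79.5], [440.0, 80.5]] [[295.0, 204.5], [325.0, 205.5], [355.0, 206.5], [385.0, 207.5], [415.0, 208.5]]
corners [[282.1, 73.7], [455.5, 80.8], [455.5, 209.9], [285.5, 204.0]]
panel centre [0.5663 0.3118 0.0798] normal [-0.366  0.071  0.928] tilt 0.382 yaw y 6.71
ctr [0.5691 0.31   0.075 ]
[-0.0768 -0.1051  0.    ] [-0.0789  0.0981  0.    ] [ 0.0727  0.0995 -0.    ] [ 0.0748 -0.0929 -0.    ] 
switch [335.86084542 123.21443999] 3241 (304, 83, 64, 75)
336.1114807128906 119.83112335205078 37.29897689819336
skirt ellipse ((335.7569274902344, 126.62450408935547), (59.95711135864258, 62.80167770385742), 91.05789947509766)
skirt local [-0.0141 -0.0405  0.009 ]
estop [427.7393617  125.98191489] [-0.0112  0.0542  0.035 ]
start_grip [0.5498 0.267  0.1002] yaw 6.711064237570316
```

```bash
python3 - <<'E'
from h import *
d=np.load('pics/w4.npz');c=dict(intrinsics=d['K'],T=d['T'])
w=lambda u,v,z:ray('wrist',u,v,z,c)
def yw(a,b): d=b-a;return np.degrees(np.arctan2(-d[0],d[1]))
print('low',yw(w(292,74.5,.0493),w(440,80.5,.0493)),'rear',yw(w(295,204.5,.1007),w(415,208.5,.1007)))
A=w(455.5,95,.057);B=w(455.5,175,.09);print('right',np.degrees(np.arctan2((B-A)[1],(B-A)[0])))
lowm=w(368,77.5,.0493);print('low mid',lowm.round(4))
im=cv2.imread('pics/w4.png')[:,:,::-1];V=im.max(2)
for r in (95,130,170): print(r,V[r,274:294].tolist())
print('col',V[198:214,300].tolist())
# bar tip direction: bright mark & bar end; bar top end rows
m=(V<60);print([ (r,np.where(m[r,300:372])[0].min()+300,np.where(m[r,300:372])[0].max()+300) for r in (84,87,90,93)])
E
```

```text
low 7.257000087435815 rear 7.463051693650997
right 7.032497410278447
low mid [0.4974 0.2966 0.0493]
95 [203, 202, 200, 198, 191, 190, 191, 185, 145, 120, 116, 89, 77, 91, 120, 130, 131, 131, 132, 132]
130 [207, 208, 207, 208, 208, 208, 208, 210, 209, 181, 117, 84, 106, 131, 136, 136, 135, 136, 135, 136]
170 [209, 208, 209, 209, 208, 210, 207, 182, 137, 130, 161, 193, 200, 198, 197, 197, 197, 197, 198, 205]
col [189, 161, 148, 143, 114, 97, 132, 193, 201, 198, 199, 200, 199, 198, 199, 201]
[(84, np.int64(332), np.int64(346)), (87, np.int64(331), np.int64(346)), (90, np.int64(331), np.int64(346)), (93, np.int64(330), np.int64(346))]
```

```bash
python3 - <<'E'
from h import *
d=np.load('pics/w4.npz');c=dict(intrinsics=d['K'],T=d['T'])
Rk=R.from_euler('z',np.radians(7.2)).as_matrix()@R.from_euler('y',-.35).as_matrix()
ctr=np.array([.568,.3075,.075]);n=Rk[:,2]
def onpl(u,v,h):
    o,dd=ray('wrist',u,v,c=c);return o+dd*(((ctr+n*h-o)@n)/(dd@n))
S0=onpl(335.8,126.4,.009);G=S0+n*.023;print('G',G.round(4),'local',(Rk.T@(S0-ctr)).round(4))
for P in ([-.035,0,.011],[-.035,.009,.011],[-.035,-.009,.011],[.035,0,.011],[0,0,.011],[0,-.037,-.023],[0,.037,-.023],[-.01,.1,.003],[-.01,.1,-.01],[0,.1,.003],):
    q=G+Rk@np.array(P);print(P,proj('wrist',q,c).round(1),proj('top',q).round(1))
E
```

```text
G [0.5496 0.2669 0.1005] local [-0.0132 -0.038   0.009 ]
[-0.035, 0, 0.011] [338.9  82.7] [212.6 213. ]
[-0.035, 0.009, 0.011] [347.7  83.1] [209.  213.5]
[-0.035, -0.009, 0.011] [330.1  82.3] [216.2 212.5]
[0.035, 0, 0.011] [336.7 149.8] [207.1 186.2]
[0, 0, 0.011] [337.8 116. ] [209.9 199.7]
[0, -0.037, -0.023] [302.8 125.1] [226.4 193.8]
[0, 0.037, -0.023] [368.7 127.7] [197.3 197.8]
[-0.01, 0.1, 0.003] [433.1 113.1] [171.  208.2]
[-0.01, 0.1, -0.01] [428.8 117.4] [172.2 206.6]
[0, 0.1, 0.003] [433.  122.5] [170.2 204.4]
```

```bash
python3 -c "
from h import *
rel((.5496,.2669,.0905),187.2)"
```

```text
t 19.67 pos [0.6187 0.2608 0.2763] toolx yaw -170.88 shift [2.67 0.68 7.44] turn 1.92
```

Call:
drive_tool(
  targets=[
    [[0.9,0.23,0],0.032,0.5],
    [[0.9,0.23,0],0,0.5],
    [[0.87,0.22,0],0,0.5],
    [[0,0,0],0,0.5],
    [[0,0,1],0,0.5],
    [[0,0,1],0,0.5],
    [[0,0,1],0,0.5],
    [[0,0,1],0,0.5],
    [[0,0,0],0,0.5],
    [[0,0,0],0,0.5],
  ],
)

```text
time: 20.5
position: [0.5502, 0.2681, 0.1766]
ee_rot: [0.195, -3.132, 0.002]
force: [0.1, -0.3, 1.4]
finger_gap: 0.498
grip_force: 0.0
```

```bash
python3 -c "
from h import *
rel((.5496,.2669,.0905),187.2)"
```

```text
t 20.5 pos [0.5502 0.2681 0.1766] toolx yaw -172.89 shift [ 0.02 -0.04  3.44] turn -0.09
```

Call:
drive_tool(
  targets=[
    [[0.02,-0.04,1],0,0.5],
    [[0,0,1],0,0.5],
    [[0,0,0.8],0,0.5],
    [[0,0,0.4],0,0.5],
    [[0,0,0.24],0,0.5],
    [[0,0,0],0,0.5],
    [[0,0,0],0,0.5],
  ],
)

```text
time: 21.08
position: [0.5514, 0.2679, 0.0934]
ee_rot: [-0.197, 3.133, 0.002]
force: [0.7, 0.4, 0.4]
finger_gap: 0.497
grip_force: 0.0
```

Call:
drive_tool(
  targets=[
    [[0,0,0],0,0.1],
    [[0,0,0],0,0.1],
    [[0,0,0],0,0.1],
    [[0,0,0],0,0.1],
    [[0,0,0],0,0.1],
  ],
  newtons=12,
)

```text
time: 21.5
position: [0.5506, 0.267, 0.0925]
ee_rot: [-0.198, 3.134, -0.001]
force: [0.1, -1.5, 2.0]
finger_gap: 0.196
grip_force: 12.0
```

```bash
python3 -c "
from h import *
s=env.get_state();print(s['moment'],s['force'],s['finger_gap'],s['q'])
rel((.5496,.2669,.0905),187.2)"
```

```text
[-0.18007172 -0.04943749  0.08047081] [ 0.05502085 -1.54397144  1.98182777] 0.19593074565802063 [ 4.33292561e-01  4.72135291e-01  1.64792260e+00 -1.09345156e-03
  1.02098836e+00 -1.26331731e+00]
t 21.5 pos [0.5506 0.267  0.0925] toolx yaw -172.76 shift [ 0.04 -0.    0.08] turn 0.04
```

Gripped at 17.8 mm, which matches the bar's 18 mm width. Twist clockwise.

Call:
drive_tool(
  targets=[
    [[0,0,0],0.1,0.1],
    [[0,0,0],0.1,0.1],
    [[0,0,0],0.1,0.1],
    [[0,0,0],0.1,0.1],
    [[0,0,0],0.1,0.1],
  ],
)

```text
time: 21.92
position: [0.5504, 0.2662, 0.0921]
ee_rot: [0.627, 3.078, -0.003]
force: [-0.2, -4.3, 1.8]
finger_gap: 0.233
grip_force: 12.7
```

```bash
python3 -c "
from h import *
s=env.get_state();print(s['moment'],s['force'],s['finger_gap'])
rel((.5496,.2669,.0905),187.2)"
```

```text
[-0.45205748 -0.04437818  0.27541305] [-0.23132779 -4.25549736  1.79089498] 0.23305864909239696
t 21.92 pos [0.5504 0.2662 0.0921] toolx yaw 156.99 shift [0.04 0.02 0.06] turn -30.21
```

Call:
drive_tool(
  targets=[
    [[0,0,0],0.1,0.1],
    [[0,0,0],0.1,0.1],
    [[0,0,0],0.1,0.1],
    [[0,0,0],0.1,0.1],
    [[0,0,0],0.1,0.1],
    [[0,0,0],0.1,0.1],
    [[0,0,0],0,0.1],
  ],
)

```text
time: 22.5
position: [0.5491, 0.2661, 0.0919]
ee_rot: [-1.543, -2.736, 0.005]
force: [-2.4, -3.9, 3.2]
finger_gap: 0.266
grip_force: 12.2
```

```bash
python3 -c "
from h import *
s=env.get_state();print(s['moment'],s['force'],s['finger_gap'])
rel((.5496,.2669,.0905),187.2)"
```

```text
[-0.6693853   0.49120371  0.22094655] [-2.43243963 -3.85327974  3.18652888] 0.2657341434705598
t 22.5 pos [0.5491 0.2661 0.0919] toolx yaw 121.17 shift [0.02 0.03 0.05] turn -66.03
```

Call:
drive_tool(
  targets=[
    [[0,0,0],0.1,0.1],
    [[0,0,0],0.06,0.1],
    [[0,0,0],0,0.1],
  ],
)

```text
time: 22.75
position: [0.549, 0.2661, 0.0918]
ee_rot: [-1.762, -2.6, 0.006]
force: [-3.2, -4.6, 3.0]
finger_gap: 0.274
grip_force: 12.2
```

```bash
python3 -c "
from h import *
s=env.get_state();print(s['moment'],s['force'],s['finger_gap'])
rel((.5496,.2669,.0905),187.2)"
```

```text
[-0.71285533  0.54978381  0.45815719] [-3.24503761 -4.64305776  3.04912533] 0.27397815031358236
t 22.75 pos [0.549  0.2661 0.0918] toolx yaw 111.75 shift [0.02 0.03 0.05] turn -75.45
```

Call:
drive_tool(
  targets=[
    [[0,0,0],0.08,0.1],
    [[0,0,0],0,0.1],
  ],
)

```text
time: 22.92
position: [0.5492, 0.2659, 0.0919]
ee_rot: [-1.87, -2.525, 0.006]
force: [-2.9, -4.8, 3.3]
finger_gap: 0.301
grip_force: 13.4
```

```bash
python3 -c "
from h import *
s=env.get_state();print(s['moment'],s['force'],s['finger_gap'])
rel((.5496,.2669,.0905),187.2)"
```

```text
[-0.76047546  0.45089839  0.60916364] [-2.86334605 -4.80602541  3.30477422] 0.300896155800951
t 22.92 pos [0.5492 0.2659 0.0919] toolx yaw 106.96 shift [0.03 0.03 0.06] turn -80.24
```

Call:
drive_tool(
  targets=[
    [[0,0,0],0.08,0.1],
    [[0,0,0],0,0.1],
  ],
)

```text
time: 23.08
position: [0.5492, 0.266, 0.092]
ee_rot: [1.973, 2.444, -0.006]
force: [-3.4, -5.6, 3.0]
finger_gap: 0.324
grip_force: 14.3
```

```bash
python3 -c "
from h import *
s=env.get_state();print(s['moment'],s['force'],s['finger_gap'])
rel((.5496,.2669,.0905),187.2)
im=env.camera('top');cv2.imwrite('pics/c7.png',cv2.resize(im[130:260,120:280],None,fx=4,fy=4,interpolation=2)[:,:,::-1])"
```

```text
[-0.78179139  0.48095508  0.66898689] [-3.43686145 -5.63989637  2.95348331] 0.32370241815047296
t 23.08 pos [0.5492 0.266  0.092 ] toolx yaw 102.18 shift [0.03 0.02 0.06] turn -85.02
```

Call:
drive_tool(
  targets=[
    [[0,0,0],0,0.1],
    [[0,0,0],0,0.1],
    [[0,0,0],0,0.1],
  ],
  newtons=25,
)

```text
time: 23.38
position: [0.5492, 0.266, 0.092]
ee_rot: [1.968, 2.448, -0.006]
force: [-3.9, -5.1, 3.0]
finger_gap: 0.308
grip_force: 26.5
```

Call:
drive_tool(
  targets=[
    [[0,0,0],0,0.45],
    [[0,0,-0.2],0,0.5],
    [[0,0,-0.4],0,0.6],
    [[0,0,-1],0,0.6],
    [[0,0,-1],0,0.6],
    [[0,0,-1],0,0.6],
    [[0,0,-1],0,0.6],
    [[0,0,-1],0,0.6],
    [[0,0,-1],0,0.6],
    [[0,0,-1],0,0.6],
  ],
)

```text
time: 24.22
position: [0.5509, 0.2683, 0.285]
ee_rot: [1.975, 2.442, 0.007]
force: [1.3, -0.4, -0.3]
finger_gap: 0.598
grip_force: 0.0
```

Call:
drive_tool(
  targets=[
    [[0,0.9,0],0,0.6],
    [[0,0.9,0],0,0.6],
    [[0,0.9,0],0,0.6],
    [[0,0.9,0],0,0.6],
    [[0,0,0],0,0.6],
    [[0,0,0],0,0.6],
    [[0,0,0],0,0.6],
    [[0,0,0],0,0.6],
    [[0,0,0],0,0.6],
    [[0,0,0],0,0.6],
  ],
)

```text
time: 25.05
position: [0.6378, 0.2862, 0.2828]
ee_rot: [1.976, 2.442, 0.002]
force: [0.1, -0.0, -0.5]
finger_gap: 0.603
grip_force: 0.0
```

```bash
python3 - <<'E'
from h import *
rel((.5496,.2669,.28),187.2)
t=env.camera('top');s=env.camera('scene');cv2.imwrite('pics/end.png',t[:,:,::-1])
a=cv2.resize(t[180:270,390:490],None,fx=3,fy=3,interpolation=2);b=cv2.resize(t[140:240,140:260],None,fx=3,fy=3,interpolation=2)
b2=s[120:300,180:430]
o=np.zeros((500,700,3),np.uint8);o[:270,:300]=a;o[:300,305:665]=b;o[305:485,:250]=b2;cv2.imwrite('pics/c8.png',o[:,:,::-1])
E
```

```text
t 25.05 pos [0.6378 0.2862 0.2828] toolx yaw 102.04 shift [-0.02 -3.61  0.11] turn -85.16
```

View pics/c8.png

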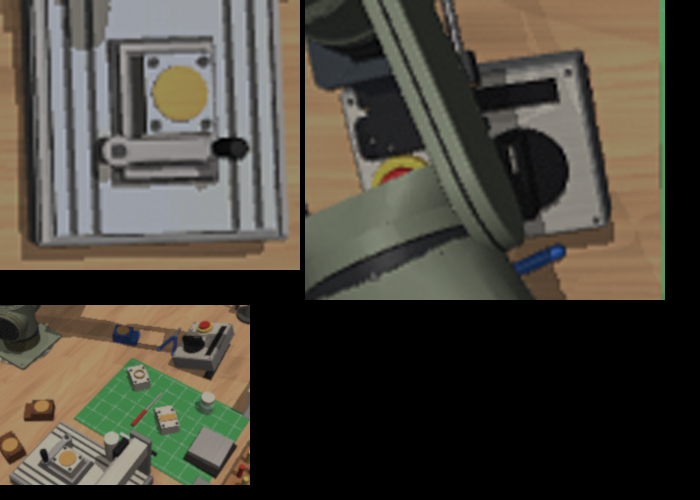

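```bash
python3 - <<'E'
from h import *
d=np.load('pics/w3.npz');c=dict(intrinsics=d['K'],T=d['T'])
def disc(im,box):
    hsv=cv2.cvtColor(im,cv2.COLOR_RGB2HSV);H,S,V=[hsv[...,i].astype(int) for i in range(3)];return cent((abs(H-25)<9)&(S>70),box)[1]
w=disc(cv2.imread('pics/w3.png')[:,:,::-1].copy(),(280,50,80,80));t=disc(cv2.imread('pics/end.png')[:,:,::-1].copy(),(430,195,40,35))
print(w,t,ray('wrist',*w,.122,c),ray('top',*t,.122),ray('top',*t,.128))
s=env.camera('scene');u=disc(s,(225,255,50,35));print(u,ray('scene',*u,.122),ray('scene',*u,.128))
E
```

```text
[320.91320935  92.68288031] [449.67307692 210.56538462] [ 0.5106756  -0.32506512  0.122     ] [ 0.51010827 -0.32569018  0.122     ] [ 0.50995213 -0.32391833  0.128     ]
[246.9375     272.85576923] [ 0.51290625 -0.32532702  0.122     ] [ 0.51582546 -0.32759834  0.128     ]
```

All three views put the disc at z = 0.122, which is the seated height. The clamp is shut, the switch is back at rest and the robot is clear.

```bash
python3 -c "
from rig import env
print(env.close_job())"
```

```text
the job is handed in; nothing more can be done
None
```

The job is handed in: the disc carrier is seated in the pocket with its step at the front, the clamp is shut on its stop, and the start switch was turned clockwise to its stop and sprang back, all in about 25 s of the 70 s allowed.

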